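# Nudge the cup in and slide the cup cupboard's glass door shut

## Robot

A 6-joint arm with a two-finger parallel gripper is mounted at the origin on the work surface. World frame = base frame: x ahead of the robot, y to its left, z up, the work surface at z = 0. Lengths are in mm, angles in rad, forces in N, time in s.
With the tool pointing down it reaches from about 400 to 925 mm from the base axis. Payload 12.5 kg.
Tool frame: the origin (TCP) lies on the centre line of the jaws, within the pads' length; the fingertips stand 19 mm ahead of it and the grasp point (between the pads) is the TCP; y points along the fingers, x is the direction in which the jaws open and shut, and the axes are right-handed (so a half turn about y gives the same grasp; the last joint's range is limited). The gripper opens to 95 mm and grips with 3 to 60 N. Pads are 20 mm wide; open, the fingers measure 119 mm over their backs; the gripper's body (75 mm by 180 mm) begins 59 mm behind the grasp point.
Start: joints at [1.074, 0.491, 1.559, -0, 1.092, -0.106], TCP at [238.065, 577.901, 233.661] pointing down, gripper open.
Joint ranges: [-3.1, 3.1], [-0.84, 2.19], [0.05, 2.79], [-1.13, 4.28], [0.06, 2.93], [-2.69, 2.69]. Speed limits (rad/s): [2.22, 2.22, 2.79, 3.14, 3.14, 3.14].

## Interface

Orientations are given as [roll, pitch, yaw] about the fixed x, y, z axes, in that order (R = Rz(yaw) Ry(pitch) Rx(roll)).
In Python, from cell import env gives the robot as it stands. The module is installed in compiled form; this text tells all that it offers.
- The arm moves only by the tool move_arm, never from a script. Its argument "rows" is a list of rows, each an object of numbers: "tx", "ty", "tz": the shift along the tool's x, y, z in cm; "rx", "ry", "rz": the turn, a rotation vector about the tool's x, y, z in rad; "grip": the opening in per cent of the stroke, from 0 (shut) to 100 (fully open). In form: [{"tx": .., "ty": .., "tz": .., "rx": .., "ry": .., "rz": .., "grip": ..}, ...]. A call has 1 to 10 rows; each row shifts and turns the commanded pose from where the row before left it, along the tool's axes as they then stand; what a row does not reach is not made up. A row lasts 1/12 s, in which the tool goes at most 41.7 mm and 7.16 degrees, less where a joint would pass 70% of its speed; a pose out of reach is approached as far as the arm can. A call is refused whole if a number of a shift passes 4.17 or a number of a turn 0.125, either way. A call with a gripper value outside its range is refused whole. The fingers move at their own pace and stop on an object; the grip force is fixed at half the most. Time passes only in rows, so rows that do not move let the fingers close. It gives the time, the measured TCP pose, the force and the opening at its end, in the units of the state.
- env.state(): the state, without advancing time (a new reading comes with each control period).
- env.read_camera(name): name is "scene" or "side" or "wrist"; returns (picture, depth): 420x560x3 uint8, blue, green, red; 420x560 float32, mm along the optical axis (not along the pixel's ray), 0 where there is no reading.
- env.calibration(name): a dict with "vertical_fov" (degrees; the focal length in pixels is half the picture's height over the tangent of half this angle, whatever the lens; pixels are square), "cx", "cy" (the principal point, pixels), "eye" and "rotation" of the camera in the world. Camera axes: x right, y up, looking along -z (the intrinsics and any distortion apply to the point x, -y, -z); pixel columns grow to the right and rows downward; lengths in mm; the calibration is good to about 2 mm. The wrist camera is an equidistant fisheye: a pixel r from the principal point sees the ray r / f radians off the axis. A picture is of the moment at which its call begins: read the wrist's pose just before it. calibration takes no time and is no camera call; for the wrist camera it gives the pose at the moment of the call.
- env.job_done(): hands the job in, once; it reports no verdict.
The state is a dict: "t": time; "joints": joint angles; "qvel": joint speeds; "tau": joint torques, N m; "eef_pos": TCP position; "tcp_rot": TCP orientation; "ft_force": force on the tool from outside, world axes, zero at the start; "moment": the same for the moment, N m; "opening": opening from 0.0 (shut) to 1.0 (fully open).
Only numpy, scipy, OpenCV 4.12 (cv2) and the standard library are available. Lean on these libraries where they do the work, as an engineer would, in place of code of your own. Each camera call takes 0.05 s, during which the arm holds its last target.

## Task

One of the three cups stands too far forward, across the track of the cup cupboard's sliding glass door. With the fingertips, push that cup straight back until every cup is wholly inside, behind the cupboard's front edge, and only then slide the glass door gently and fully shut. Do not pick up, lift or tip any cup, and leave the colander, pan lid, pestle and grinding stone where they are.

Things in the scene. Friction and masses are not known exactly. Their poses are not given: they have to be found in the camera images.
- cupboard: Small wooden cup cupboard, fixed, 430 mm wide. Origin: at bench height under the middle of its front edge; x points into the cupboard (away from the robot), y left along the front, z up. Cup floor at z = 90 mm, from x = 178 mm at the back forward to x = -50 mm (a sill in front). The opening is the right half, y = -200 to 0 mm; a fixed pane closes the left half (saucers behind).
- cupboard_edge (a point): Point on the cup floor (cupboard x = 0, y = -100 mm, z = 90 mm): the middle of the opening, on the front edge, where the wooden side panels begin. The door runs just in front of this edge, at x = -16 to -6 mm. The glass top (z = 165 to 171 mm) begins only 25 mm behind the edge, so that strip is open from above.
- door (a joint): Slide of the glass door (aluminium frame, 205 mm wide, z = 92 to 170 mm). 0 = fully shut, its leading (right) edge against a jamb post at cupboard y = -200 mm; the value in m is how far it is slid left (cupboard +y), up to 0.195. It slides with about 1.5 N of friction and stays where it is left.
- door_pull (a point): Centre of the door's green upright fin pull, standing square out of the glass: 34 mm deep (cupboard x = -50 to -16 mm), 12 mm thick along the slide, 60 mm tall (z = 102 to 162 mm). It is 24 mm from the door's leading edge, at cupboard x = -33 mm, y = -0.176 m + joint value, z = 132 mm.
- cup_white: A squat straight-sided white ceramic cup without a handle, empty, 55 mm tall, 72 mm outside diameter over nearly all its height (60 mm at the foot), 180 g give or take; loose. Origin: centre of its underside. Which of the three cups stands forward over the sill differs from run to run.
- cup_blue: A squat straight-sided blue ceramic cup without a handle, empty, 55 mm tall, 72 mm outside diameter over nearly all its height (60 mm at the foot), 180 g give or take; loose. Origin: centre of its underside. Which of the three cups stands forward over the sill differs from run to run.
- cup_brown: A squat straight-sided brown ceramic cup without a handle, empty, 55 mm tall, 72 mm outside diameter over nearly all its height (60 mm at the foot), 180 g give or take; loose. Origin: centre of its underside. Which of the three cups stands forward over the sill differs from run to run.
- colander: Red plastic colander, 210 mm across the rim, 100 mm tall, two lugs, on the bench to the left. Origin: centre of its underside.
- pan_lid: Aluminium saucepan lid, 172 mm across, with a black knob, 45 mm tall in all, lying on the bench to the right. Origin: centre of its underside.
- grindstone: Grey stone grinding plate, 160 x 240 mm, 30 mm tall, fixed on the bench in front of the cupboard's left part. Origin: centre of its underside.
- pestle: Dark hardwood pestle, 165 mm long, 36 mm thick, lying in the grinding plate along its y. Origin: centre of its underside.
Not all that is in view belongs to the job. Several things have the shape of the cup_blue; the one meant has the colours described above.

How it is judged (in metres and radians):
On the way:
1. every cup stands behind the cupboard's front edge (origin at least 34 mm behind it) while the door still stands open (more than 115 mm) (x of each of cup_white, cup_blue, cup_brown in the frame of cupboard above 0.034 m and value of joint door above 0.115 m), for 0.2 s.
At the end, for the whole second after the job is handed in: The door is shut to within 4 mm, all three cups stand upright and at rest on the cupboard floor with their centres at least 34 mm behind the front edge (the cups are 36 mm in radius) (x of each of cup_white, cup_blue, cup_brown in the frame of cupboard above 0.034 m and value of joint door below 0.004 m and angle between each of cup_white, cup_blue, cup_brown's own z axis and vertical below 0.1 rad and linear speed of each of cup_white, cup_blue, cup_brown below 0.02 m/s and z of each of cup_white, cup_blue, cup_brown in the frame of cupboard below 0.096 m); the robot touches nothing.
It fails at once if a cup is lifted more than 12 mm off the cupboard floor, or falls off it (z of any of cup_white, cup_blue, cup_brown in the frame of cupboard above 0.102 m or z of any of cup_white, cup_blue, cup_brown in the frame of cupboard below 0.07 m).
It fails at once if a cup is tipped by more than about 23 degrees (angle between any of cup_white, cup_blue, cup_brown's own z axis and vertical above 0.4 rad).
It fails at once if the door is slammed (faster than 0.4 m/s) (velocity of joint door below -0.4 m/s).
It fails at once if the colander, pan lid, pestle or grinding stone is moved by more than 15 mm (distance of any of colander, pan_lid, pestle, grindstone from where it was at the start of the episode above 0.015 m).
It also fails if it takes over 51 s, if anything falls off the work surface, if the arm or the gripper's body presses on something with over 40 N, if the wrist force passes 120 N, or if a joint passes its speed limit or range.

## Working session

There is one attempt and no reset: what is moved stays moved. The work goes in short steps, Python scripts to look and compute and a tool call to move; the robot and the scene stay as the last step left them, time stands still between calls to the robot, and variables do not carry over. Pictures are saved under pics/ and viewed, and the job is handed in when it is done.

Besides the shell and the picture viewer there is one more tool, called after ">>>" in YAML: its name, and indented under it one key for each argument. move_arm: Moves the arm, as the interface text tells. Its arguments: {"type":"object","properties":{"rows":{"type":"array"}},"required":["rows"]}

```bash
mkdir -p pics; cat > h.py <<'E'
from cell import env
import numpy as np, cv2
E
python3 - <<'E'
from h import *
for n in ["scene","side"]:
    p,d=env.read_camera(n); cv2.imwrite(f"pics/{n}0.png",p); np.save(f"pics/{n}0.npy",d)
    print(n,env.calibration(n))
c=env.calibration("wrist");p,d=env.read_camera("wrist");cv2.imwrite("pics/wrist0.png",p);np.save("pics/wrist0.npy",d);print(c)
print(env.state())
E
```

```text
scene {'vertical_fov': 45.40731337617756, 'cx': 282.9863804778114, 'cy': 198.9174953690636, 'eye': array([1188.33994439,  565.37094817, 1195.69330658]), 'rotation': array([0.62880447, 0.0065289 , 2.1546315 ])}
side {'vertical_fov': 44.62783501552495, 'cx': 282.7464733486839, 'cy': 205.56570147541177, 'eye': array([   5.81885971, 1277.95956753, 1080.03142233]), 'rotation': array([ 0.90942727, -0.00979731, -2.72305264])}
{'vertical_fov': 65.70646984690485, 'cx': 283.35299730113564, 'cy': 211.41763602828638, 'eye': array([172.2895795 , 605.04868865, 385.48533317]), 'rotation': array([-2.57475188e-01,  4.93254073e-04,  1.17887599e+00])}
{'t': 0.15, 'joints': array([ 1.07441490e+00,  4.91420079e-01,  1.55930244e+00,  2.19228488e-05,
        1.09171347e+00, -1.05634550e-01]), 'qvel': array([-0.00045582, -0.00175916, -0.00112428,  0.00080542,  0.00096935,
        0.00037729]), 'tau': array([ 2.06536861e-03, -6.12905931e+01, -2.58284569e+01,  6.92741736e-02,
        4.72606032e-02, -5.33934872e-05]), 'eef_pos': array([237.96692121, 577.75086277, 233.19903223]), 'tcp_rot': array([-1.57068807e+00,  8.36586551e-04,  1.18003938e+00]), 'ft_force': array([-0.5431234 , -0.10517161,  0.59440347]), 'moment': array([-0.01394147,  0.01360651,  0.01039029]), 'opening': 1.0007338457708295}
```

View pics/scene0.png

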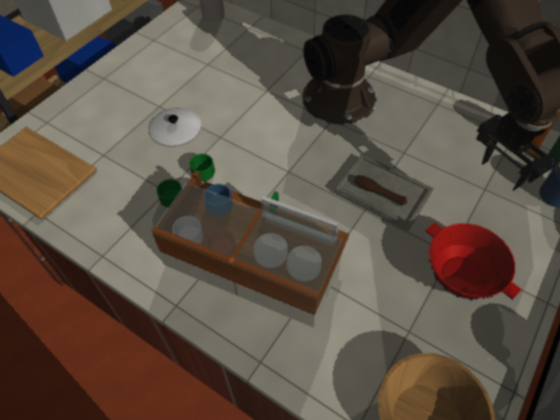

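View pics/side0.png

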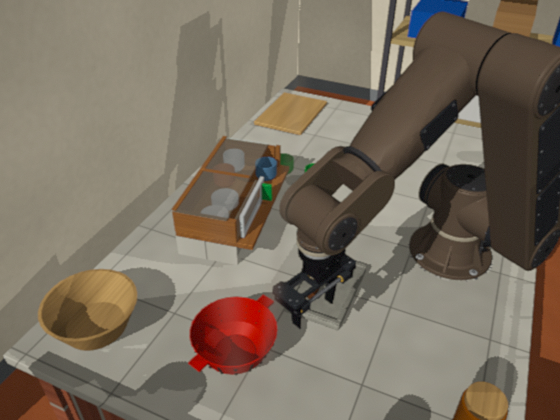

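View pics/wrist0.png

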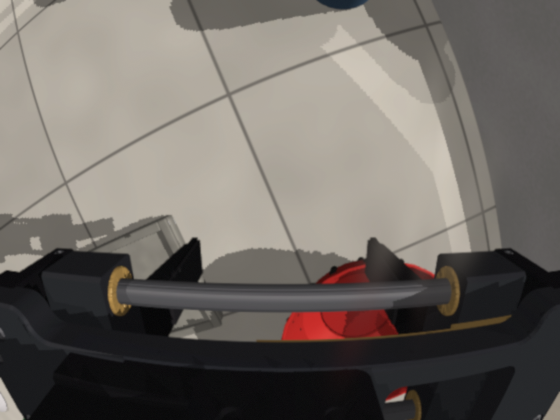

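```bash
cat > h.py <<'E'
from cell import env
import numpy as np, cv2
from scipy.spatial.transform import Rotation as Ro
def cal(n):
    c=env.calibration(n); c['R']=Ro.from_euler('xyz',c['rotation']).as_matrix(); c['f']=210/np.tan(np.radians(c['vertical_fov']/2)); return c
def ray(c,u,v):
    r=np.array([(u-c['cx'])/c['f'],-(v-c['cy'])/c['f'],-1.]); return c['R']@r
def plane(c,u,v,z):
    r=ray(c,u,v); return c['eye']+r*(z-c['eye'][2])/r[2]
def dep(c,u,v,d): return c['eye']+ray(c,u,v)*d
def proj(c,P):
    q=c['R'].T@(np.array(P)-c['eye']); return np.array([c['cx']-c['f']*q[0]/q[2], c['cy']+c['f']*q[1]/q[2]])
def save(n,p): cv2.imwrite("pics/"+n+".png",p)
def crop(p,x0,y0,x1,y1,s): return cv2.resize(p[y0:y1,x0:x1],None,fx=s,fy=s,interpolation=cv2.INTER_CUBIC)
E
python3 - <<'E'
from h import *
p=cv2.imread("pics/scene0.png");d=np.load("pics/scene0.npy");c=cal("scene")
save("sc_crop0",crop(p,130,120,370,320,3.3))
q=cv2.imread("pics/side0.png");save("sd_crop0",crop(q,160,100,360,270,3.6))
for u,v in [(300,120),(100,120),(202,160),(169,188),(340,190),(174,120),(218,190),(470,260)]:
    print(u,v,dep(c,u,v,d[v,u]).round(1))
E
```

```text
300 120 [165.  -52.3  -0.5]
100 120 [ 527.5 -614.8   -3.8]
202 160 [ 493.4 -200.6   22.5]
169 188 [ 628.2 -217.9   16.6]
340 190 [366.9 212.4  28.8]
174 120 [ 423.5 -368.3   43.7]
218 190 [609.6 -35.  118.7]
470 260 [369.6 613.8  12.6]
```

View pics/sc_crop0.png

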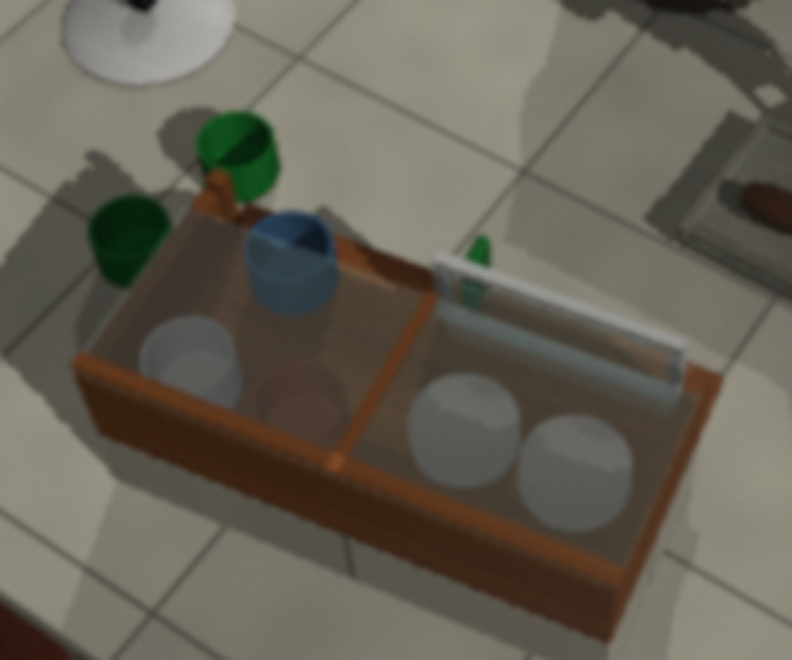

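View pics/sd_crop0.png

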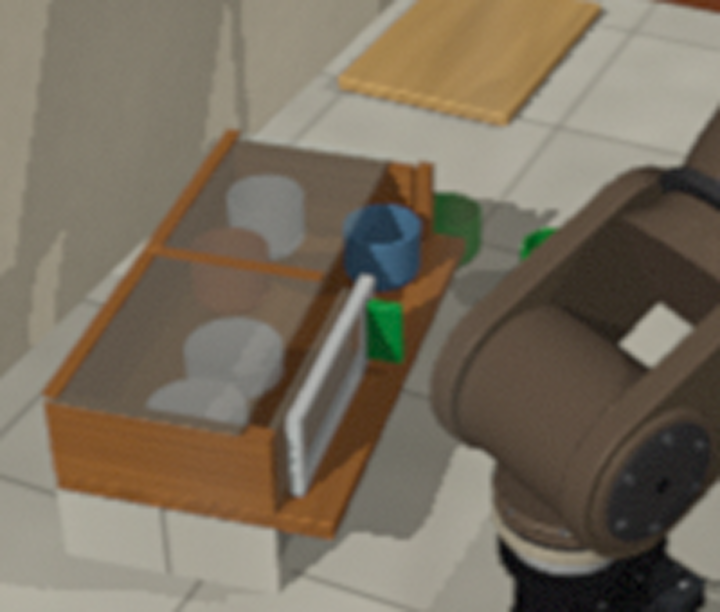

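```bash
cat >> h.py <<'E'
def tri(c1,a,c2,b):
    r1=ray(c1,*a);r2=ray(c2,*b);A=np.stack([r1,-r2],1);s=np.linalg.lstsq(A,c2['eye']-c1['eye'],rcond=None)[0]
    P=c1['eye']+s[0]*r1;Q=c2['eye']+s[1]*r2; return (P+Q)/2,np.linalg.norm(P-Q)
E
python3 - <<'E'
from h import *
c=cal("scene");e=cal("side")
S=lambda x,y:(130+x/3.3-.35,120+y/3.3-.35)
T=lambda x,y:(160+x/3.6-.35,100+y/3.6-.35)
for n,a,b in [("BR",(78,358),(235,130)),("BL",(620,576),(48,400)),("FL",(721,378),(280,430)),("doorL top",(683,348),(295,415)),("doorR top",(437,257),(370,278)),("jamb",(215,172),(427,165)),("divider front",(435,297),(325,275)),("divider back",(335,462),(155,248)),("fin",(485,240),(388,302))]:
    P,g=tri(c,S(*a),e,T(*b)); print(n,P.round(1),round(g,1))
E
```

```text
BR [815.6 -66.  173.5] 2.7
BL [746.7 357.9 170.4] 2.1
FL [564.4 329.2 171.5] 20.3
doorL top [561.5 298.4 170.3] 6.7
doorR top [591.7  98.6 167.2] 4.2
jamb [622.9 -94.6 169.2] 1.1
divider front [625.4 120.1 172.9] 6.8
divider back [780.6 142.9 172.4] 4.3
fin [560.8 123.4 168.9] 0.6
```

```bash
python3 - <<'E'
from h import *
c=cal("scene");e=cal("side")
S=lambda x,y:(130+x/3.3-.35,120+y/3.3-.35)
T=lambda x,y:(160+x/3.6-.35,100+y/3.6-.35)
O=np.array([593.6,115.6]);X=np.array([.987,.16]);Y=np.array([-.16,.987])
f=lambda P:(round((P[:2]-O)@X,1),round((P[:2]-O)@Y,1),round(P[2],1))
for u,v in [(465,243),(440,300),(400,390),(370,455),(338,528)]: print("sill",f(plane(e,*T(u,v),90)))
d=np.load("pics/side0.npy");ds=np.load("pics/scene0.npy");q=cv2.imread("pics/side0.png");p=cv2.imread("pics/scene0.png")
# blue cup rims
for n,img,cc,dd in [("side",q,e,d),("scene",p,c,ds)]:
    h=cv2.cvtColor(img,cv2.COLOR_BGR2HSV)
    m=cv2.inRange(h,(100,90,30),(118,255,255)); k,l,st,ce=cv2.connectedComponentsWithStats(m)
    for i in range(1,k):
        if st[i][4]>60: print(n,"blue",st[i],ce[i].round(1))
    m=cv2.inRange(h,(50,100,30),(80,255,255)); k,l,st,ce=cv2.connectedComponentsWithStats(m)
    for i in range(1,k):
        if st[i][4]>15:
            vv,uu=np.where(l==i);P=np.array([dep(cc,u,v,dd[v,u]) for u,v in zip(uu,vv)])
            print(n,"green",st[i],ce[i].round(1),"top",np.percentile(P[:,2],[2,98]).round(0),[f(x) for x in [P.mean(0),P.min(0),P.max(0)]])
# cup blue rim top in side: ellipse
print("blue L/R rim side",f(plane(e,*T(345,222),145)),f(plane(e,*T(421,222),145)))
print("top/bottom",f(plane(e,*T(383,204),145)),f(plane(e,*T(383,240),145)))
print("scene rim",f(plane(c,*S(246,240),145)),f(plane(c,*S(335,243),145)),f(plane(c,*S(290,212),145)),f(plane(c,*S(290,268),145)))
print("white side", f(plane(e,*T(228,192),145)),f(plane(e,*T(305,192),145)))
print("white scene", f(plane(c,*S(139,350),145)),f(plane(c,*S(236,350),145)))
print("brown side", f(plane(e,*T(190,245),145)),f(plane(e,*T(270,245),145)))
print("brown scene", f(plane(c,*S(258,390),145)),f(plane(c,*S(350,390),145)))
E
```

```text
sill (np.float64(-44.0), np.float64(-207.6), np.float64(90.0))
sill (np.float64(-45.1), np.float64(-109.0), np.float64(90.0))
sill (np.float64(-46.2), np.float64(30.8), np.float64(90.0))
sill (np.float64(-46.0), np.float64(121.7), np.float64(90.0))
sill (np.float64(-47.1), np.float64(214.4), np.float64(90.0))
side blue [ 408    0   60   38 1042] [433.2  12.1]
side blue [553  20   7  27 116] [556.9  35.8]
side blue [256 157  20  23 366] [266.3 167.8]
side green [281 154  12  18 107] [286.1 161. ] top [13. 59.] [(np.float64(-12.6), np.float64(-293.0), np.float64(56.8)), (np.float64(-635.8), np.float64(-249.1), np.float64(12.3)), (np.float64(262.8), np.float64(1134.8), np.float64(1080.0))]
side green [305 163   9   9  35] [308.1 166.6] top [ 36. 720.] [(np.float64(-112.6), np.float64(-205.8), np.float64(105.9)), (np.float64(-631.9), np.float64(-225.0), np.float64(35.4)), (np.float64(146.3), np.float64(1153.7), np.float64(1080.0))]
side green [262 183  10  18 163] [266.5 191.4] top [107. 163.] [(np.float64(-27.1), np.float64(11.4), np.float64(136.6)), (np.float64(-43.5), np.float64(4.5),
[... 1308 characters left out ...]
oat64(145.0)) (np.float64(3.5), np.float64(-102.4), np.float64(145.0)) (np.float64(-9.3), np.float64(-149.9), np.float64(145.0)) (np.float64(39.5), np.float64(-123.2), np.float64(145.0))
white side (np.float64(175.0), np.float64(-151.2), np.float64(145.0)) (np.float64(104.6), np.float64(-170.9), np.float64(145.0))
white scene (np.float64(153.3), np.float64(-190.9), np.float64(145.0)) (np.float64(123.4), np.float64(-123.8), np.float64(145.0))
brown side (np.float64(177.1), np.float64(-56.5), np.float64(145.0)) (np.float64(107.0), np.float64(-76.1), np.float64(145.0))
brown scene (np.float64(147.6), np.float64(-91.2), np.float64(145.0)) (np.float64(119.8), np.float64(-28.7), np.float64(145.0))
```

Looking at the pictures: the blue cup (scene pixel 218,195; side 266,165) stands forward over the track. It could be mistaken for the green cups on the bench (scene 202,165 and 169,193) or the blue thing at the edge (554,190). The crop confirms the blue one on the cupboard floor. White (190,230) and brown (222,240) stand at the back.

In the cupboard frame, blue is about (12,-138), white (134,-158) and brown (136,-62). The fin is at y≈+11.

>>> move_arm:
  rows:
    - {"ry": -0.111, "grip": 32}
    - {"ry": -0.111, "grip": 32}
    - {"ry": -0.111, "grip": 32}
    - {"ry": -0.111, "grip": 32}
    - {"ry": -0.111, "grip": 32}
    - {"grip": 32}
    - {"grip": 32}

```text
validation failed for argument at $.ro...
```

>>> move_arm:
  rows:
    - {"tx": -3.2, "tz": -1.0}
    - {"tx": -3.2, "tz": -1.0}
    - {"tx": -3.2, "tz": -1.0}
    - {"tx": -3.2, "tz": -1.0}
    - {"tx": -3.2, "tz": -1.0}
    - {"tx": -3.2, "tz": -1.0}
    - {"tx": -3.2, "tz": -1.0}
    - {"tx": -3.2, "tz": -1.0}
    - {"tx": -3.2, "tz": -1.0}
    - {"tx": -3.2, "tz": -1.0}

```text
validation failed for argument at $.ro...
```

>>> move_arm:
  rows:
    - {"tx": -3.2, "tz": -1.0}
    - {"tx": -3.2, "tz": -1.0}
    - {"tx": -3.2, "tz": -1.0}
    - {"tx": -3.2, "tz": -1.0}
    - {"tx": -3.2, "tz": -1.0}
    - {"tx": -3.2, "tz": -1.0}
    - {"tx": -3.2, "tz": -1.0}
    - {"tx": -3.2, "tz": -1.0}
    - {"tx": -3.2, "tz": -1.0}
    - {"tx": -3.2, "tz": -1.0}
    - {"grip": 32}

```text
validation failed for argument at $.ro...
```

>>> move_arm:
  rows:
    - {"tx": 0, "ty": 0, "tz": 0, "rx": 0, "ry": -0.111, "rz": 0, "grip": 32}
    - {"tx": 0, "ty": 0, "tz": 0, "rx": 0, "ry": -0.111, "rz": 0, "grip": 32}
    - {"tx": 0, "ty": 0, "tz": 0, "rx": 0, "ry": -0.111, "rz": 0, "grip": 32}
    - {"tx": 0, "ty": 0, "tz": 0, "rx": 0, "ry": -0.111, "rz": 0, "grip": 32}
    - {"tx": 0, "ty": 0, "tz": 0, "rx": 0, "ry": -0.111, "rz": 0, "grip": 32}
    - {"tx": 0, "ty": 0, "tz": 0, "rx": 0, "ry": 0, "rz": 0, "grip": 32}

```text
t: 0.65
eef_pos: [238.0, 577.8, 233.4]
tcp_rot: [-1.571, 0.0, 1.74]
ft_force: [-1.2, 0.3, -0.7]
opening: 0.637
```

>>> move_arm:
  rows:
    - {"tx": -3.2, "ty": 0, "tz": -1.0, "rx": 0, "ry": 0, "rz": 0, "grip": 32}
    - {"tx": -3.2, "ty": 0, "tz": -1.0, "rx": 0, "ry": 0, "rz": 0, "grip": 32}
    - {"tx": -3.2, "ty": 0, "tz": -1.0, "rx": 0, "ry": 0, "rz": 0, "grip": 32}
    - {"tx": -3.2, "ty": 0, "tz": -1.0, "rx": 0, "ry": 0, "rz": 0, "grip": 32}
    - {"tx": -3.2, "ty": 0, "tz": -1.0, "rx": 0, "ry": 0, "rz": 0, "grip": 32}
    - {"tx": -3.2, "ty": 0, "tz": -1.0, "rx": 0, "ry": 0, "rz": 0, "grip": 32}
    - {"tx": -3.2, "ty": 0, "tz": -1.0, "rx": 0, "ry": 0, "rz": 0, "grip": 32}
    - {"tx": -3.2, "ty": 0, "tz": -1.0, "rx": 0, "ry": 0, "rz": 0, "grip": 32}
    - {"tx": -3.2, "ty": 0, "tz": -1.0, "rx": 0, "ry": 0, "rz": 0, "grip": 32}
    - {"tx": -3.2, "ty": 0, "tz": -1.0, "rx": 0, "ry": 0, "rz": 0, "grip": 32}

```text
t: 1.48
eef_pos: [389.4, 277.1, 233.7]
tcp_rot: [-1.571, -0.0, 1.731]
ft_force: [0.7, 0.5, -0.0]
opening: 0.319
```

>>> move_arm:
  rows:
    - {"tx": -3.2, "ty": 0, "tz": -1.0, "rx": 0, "ry": 0, "rz": 0, "grip": 32}
    - {"tx": -3.2, "ty": 0, "tz": -1.0, "rx": 0, "ry": 0, "rz": 0, "grip": 32}
    - {"tx": -3.2, "ty": 0, "tz": -1.0, "rx": 0, "ry": 0, "rz": 0, "grip": 32}
    - {"tx": -3.2, "ty": 0, "tz": -1.0, "rx": 0, "ry": 0, "rz": 0, "grip": 32}
    - {"tx": -3.2, "ty": 0, "tz": -1.0, "rx": 0, "ry": 0, "rz": 0, "grip": 32}
    - {"tx": -3.2, "ty": 0, "tz": -1.0, "rx": 0, "ry": 0, "rz": 0, "grip": 32}
    - {"tx": -3.2, "ty": 0, "tz": -1.0, "rx": 0, "ry": 0, "rz": 0, "grip": 32}
    - {"tx": -3.2, "ty": 0, "tz": -1.0, "rx": 0, "ry": 0, "rz": 0, "grip": 32}
    - {"tx": -3.2, "ty": 0, "tz": -1.0, "rx": 0, "ry": 0, "rz": 0, "grip": 32}
    - {"tx": 0, "ty": 0, "tz": 0, "rx": 0, "ry": 0, "rz": 0, "grip": 32}

```text
t: 2.32
eef_pos: [527.1, 5.0, 233.4]
tcp_rot: [-1.572, 0.001, 1.728]
ft_force: [-0.9, -0.9, -1.1]
opening: 0.32
```

```bash
cat >> h.py <<'E'
th=0.164;O=np.array([598.5,116.4]);X=np.array([np.cos(th),np.sin(th)]);Y=np.array([-np.sin(th),np.cos(th)])
cb=lambda P:np.round([(P[:2]-O)@X,(P[:2]-O)@Y,P[2]],1)
E
python3 - <<'E'
from h import *
s=env.state();print(s['t'],cb(s['eef_pos']),s['tcp_rot'],s['opening'])
for n in ["side","scene","wrist"]:
    p,d=env.read_camera(n); save(n+"1",p)
    if n=="side": save("sd1",crop(p,160,80,360,230,3.6))
    if n=="scene": save("sc1",crop(p,130,120,370,320,3.3))
E
```

```text
2.3167 [-88.7 -98.3 233.4] [-1.57172464e+00  9.63758048e-04  1.72767841e+00] 0.3202453761362988
```

View pics/wrist1.png

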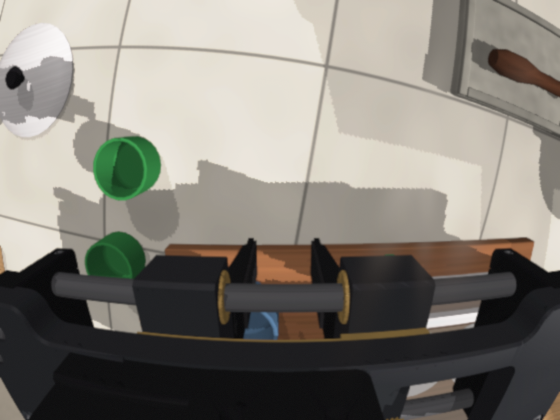

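View pics/sc1.png

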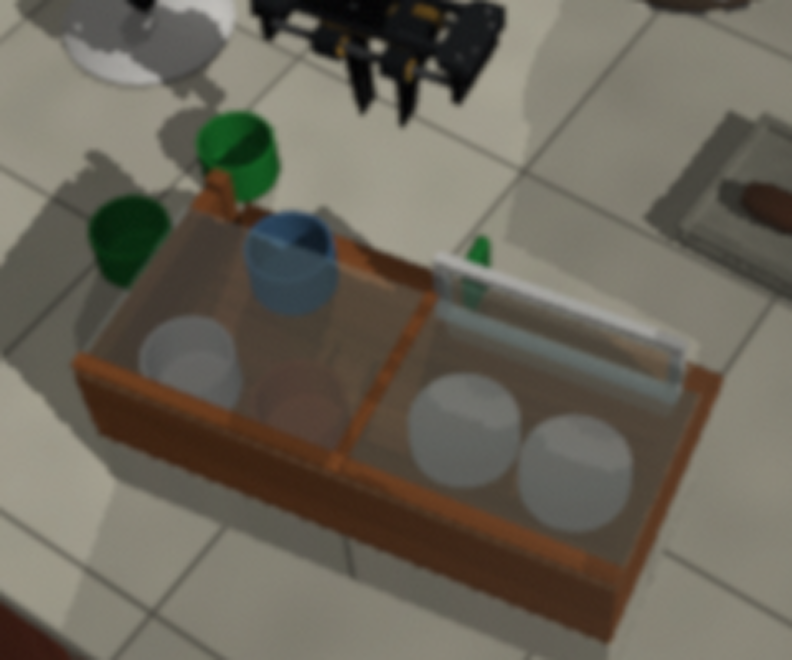

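View pics/sd1.png

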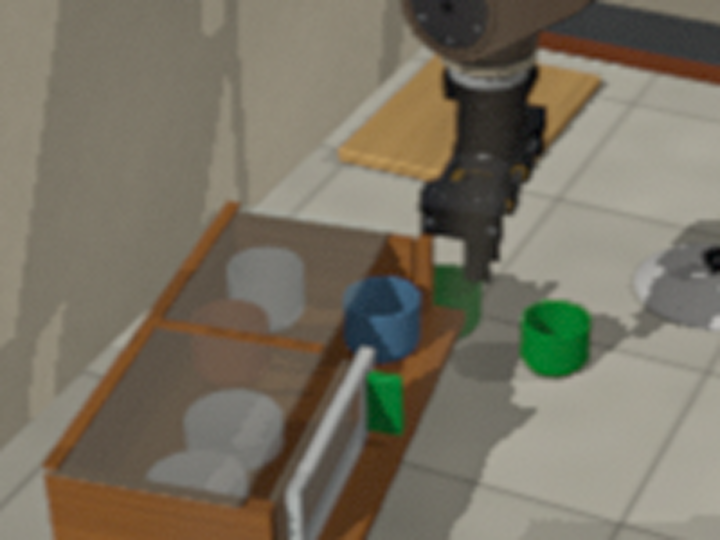

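>>> move_arm:
  rows:
    - {"tx": -2.0, "ty": 0, "tz": -1.5, "rx": 0, "ry": -0.007, "rz": 0, "grip": 32}
    - {"tx": -2.0, "ty": 0, "tz": -1.5, "rx": 0, "ry": 0, "rz": 0, "grip": 32}
    - {"tx": 0, "ty": 0, "tz": 0, "rx": 0, "ry": 0, "rz": 0, "grip": 32}
    - {"tx": 0, "ty": 2, "tz": 0, "rx": 0, "ry": 0, "rz": 0, "grip": 32}
    - {"tx": 0, "ty": 2, "tz": 0, "rx": 0, "ry": 0, "rz": 0, "grip": 32}
    - {"tx": 0, "ty": 0, "tz": 0, "rx": 0, "ry": 0, "rz": 0, "grip": 32}

```text
t: 2.97
eef_pos: [559.1, -23.7, 190.8]
tcp_rot: [-1.566, -0.002, 1.742]
ft_force: [0.1, 0.0, -0.7]
opening: 0.316
```

```bash
python3 - <<'E'
from h import *
s=env.state();print(s['t'],cb(s['eef_pos']),s['tcp_rot'],s['opening'])
for n in ["side","scene"]:
    p,d=env.read_camera(n)
    if n=="side": save("sd2",crop(p,160,80,360,230,3.6))
    if n=="scene": save("sc2",crop(p,130,120,370,320,3.3))
E
```

```text
2.9667 [ -61.7 -131.8  190.8] [-1.56591296 -0.00194234  1.74189893] 0.3156897266674303
```

View pics/sc2.png

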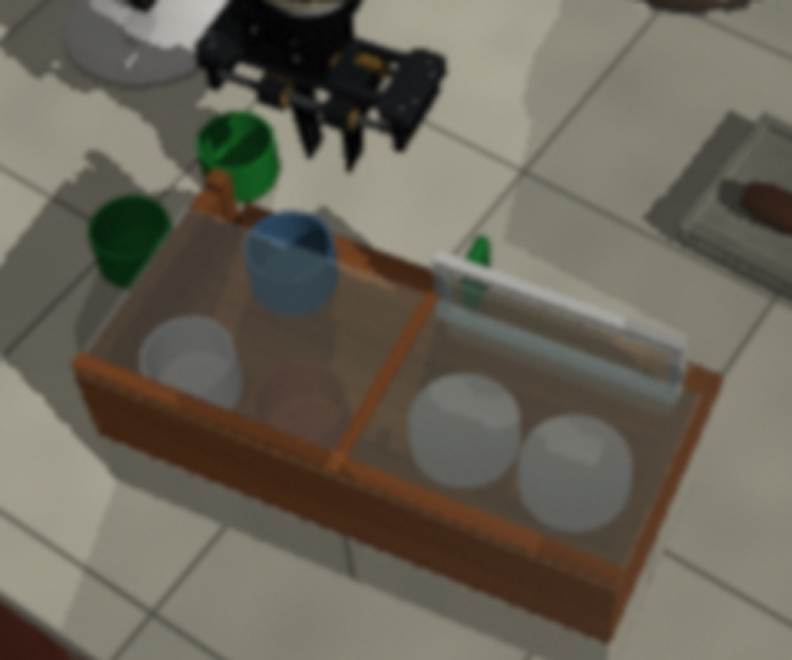

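View pics/sd2.png

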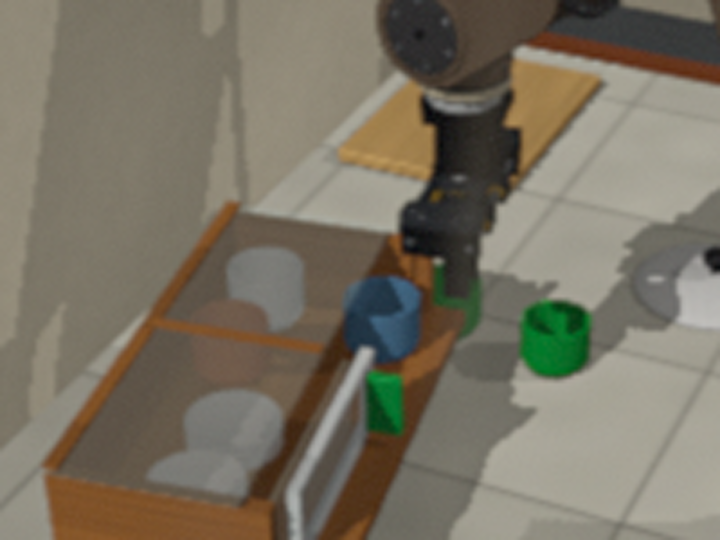

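>>> move_arm:
  rows:
    - {"tx": -0.6, "ty": 1.5, "tz": 0, "rx": 0, "ry": 0.005, "rz": 0, "grip": 32}
    - {"tx": 0, "ty": 1.6, "tz": 0, "rx": 0, "ry": 0, "rz": 0, "grip": 32}
    - {"tx": 0, "ty": 1.6, "tz": 0, "rx": 0, "ry": 0, "rz": 0, "grip": 32}
    - {"tx": 0, "ty": 1.5, "tz": 0, "rx": 0, "ry": 0, "rz": 0, "grip": 32}
    - {"tx": 0, "ty": 0, "tz": 0, "rx": 0, "ry": 0, "rz": 0, "grip": 32}
    - {"tx": 0, "ty": 0, "tz": 0, "rx": 0, "ry": 0, "rz": 0, "grip": 32}
    - {"tx": 0, "ty": 0, "tz": 0, "rx": 0, "ry": 0, "rz": 0, "grip": 32}

```text
t: 3.65
eef_pos: [562.7, -31.0, 133.1]
tcp_rot: [-1.573, 0.001, 1.737]
ft_force: [-0.2, -1.2, -0.2]
opening: 0.324
```

```bash
python3 - <<'E'
from h import *
s=env.state();print(s['t'],cb(s['eef_pos']),s['tcp_rot'],s['opening'])
for n in ["side","scene"]:
    p,d=env.read_camera(n)
    if n=="side": save("sd3",crop(p,210,110,330,210,6))
    if n=="scene": save("sc3",crop(p,150,120,310,240,5))
E
```

```text
3.65 [ -59.3 -139.6  133.1] [-1.57253428e+00  5.04077290e-04  1.73717133e+00] 0.3242896663452304
```

View pics/sc3.png

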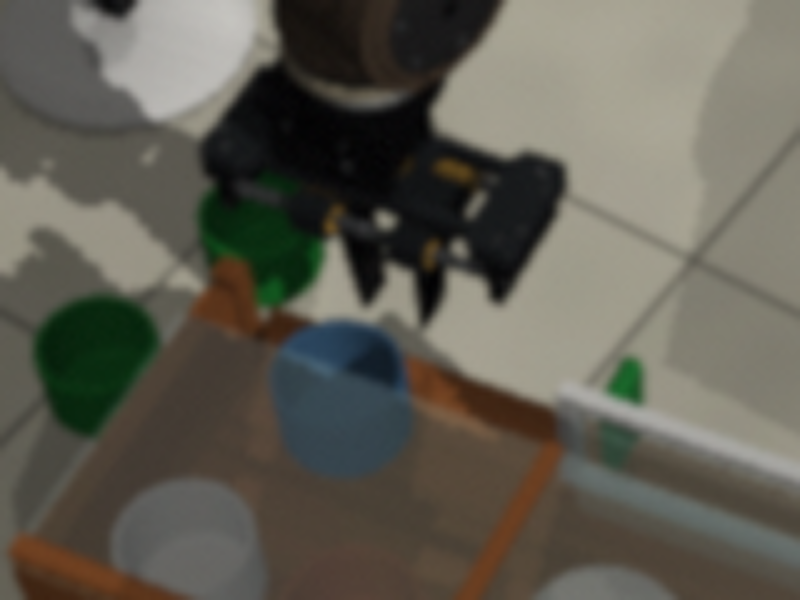

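View pics/sd3.png

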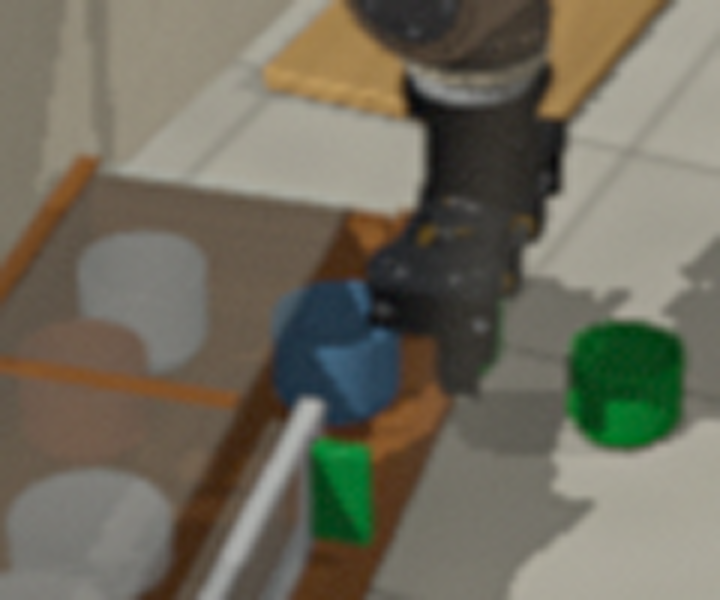

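>>> move_arm:
  rows:
    - {"tx": 0, "ty": 0.2, "tz": -0.8, "rx": 0, "ry": 0, "rz": 0, "grip": 32}
    - {"tx": 0, "ty": 0, "tz": -0.8, "rx": 0, "ry": 0, "rz": 0, "grip": 32}
    - {"tx": 0, "ty": 0, "tz": -0.4, "rx": 0, "ry": 0, "rz": 0, "grip": 32}
    - {"tx": 0, "ty": 0, "tz": -0.4, "rx": 0, "ry": 0, "rz": 0, "grip": 32}
    - {"tx": 0, "ty": 0, "tz": -0.4, "rx": 0, "ry": 0, "rz": 0, "grip": 32}
    - {"tx": 0, "ty": 0, "tz": -0.4, "rx": 0, "ry": 0, "rz": 0, "grip": 32}
    - {"tx": 0, "ty": 0, "tz": -0.4, "rx": 0, "ry": 0, "rz": 0, "grip": 32}
    - {"tx": 0, "ty": 0, "tz": -0.4, "rx": 0, "ry": 0, "rz": 0, "grip": 32}
    - {"tx": 0, "ty": 0, "tz": -0.4, "rx": 0, "ry": 0, "rz": 0, "grip": 32}
    - {"tx": 0, "ty": 0, "tz": -0.4, "rx": 0, "ry": 0, "rz": 0, "grip": 32}

```text
t: 4.58
eef_pos: [609.8, -23.2, 129.6]
tcp_rot: [-1.571, -0.0, 1.737]
ft_force: [-1.3, -0.2, -0.5]
opening: 0.319
```

```bash
python3 - <<'E'
from h import *
s=env.state();print(s['t'],cb(s['eef_pos']),s['tcp_rot'],s['opening'],s['ft_force'])
for n in ["side","scene"]:
    p,d=env.read_camera(n)
    if n=="side": save("sd4",crop(p,210,110,330,210,6))
    if n=="scene": save("sc4",crop(p,150,120,310,240,5))
E
```

```text
4.5833 [ -11.6 -139.6  129.6] [-1.57061657e+00 -8.45559578e-05  1.73700479e+00] 0.3185454097349492 [-1.31214338 -0.21326223 -0.53291831]
```

View pics/sc4.png

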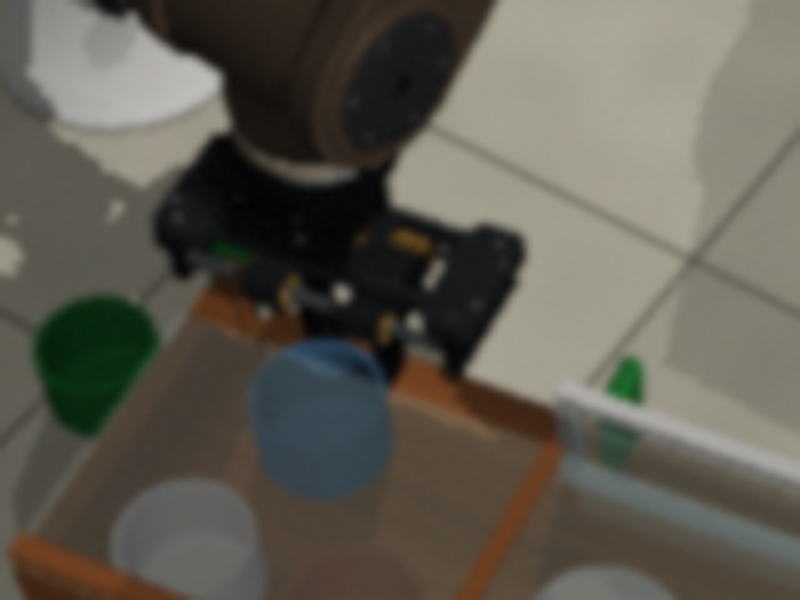

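View pics/sd4.png

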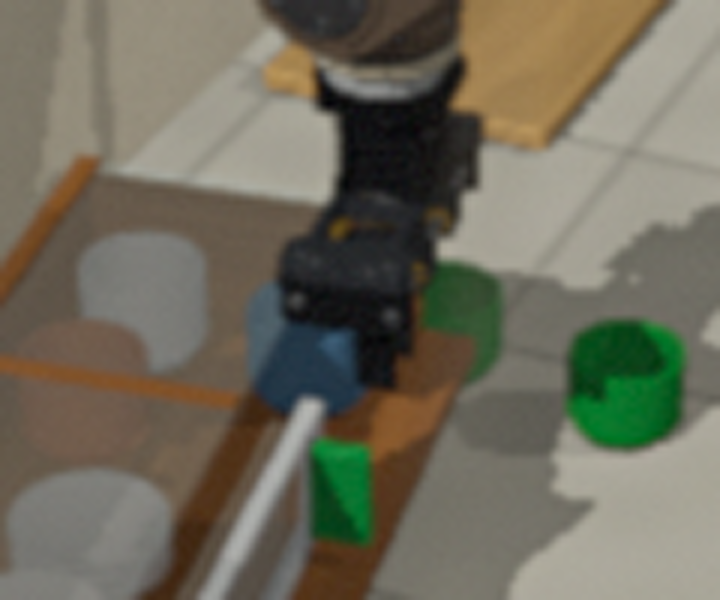

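>>> move_arm:
  rows:
    - {"tx": 0, "ty": 0, "tz": -0.4, "rx": 0, "ry": 0, "rz": 0, "grip": 32}
    - {"tx": 0, "ty": 0, "tz": -0.4, "rx": 0, "ry": 0, "rz": 0, "grip": 32}
    - {"tx": 0, "ty": 0, "tz": -0.4, "rx": 0, "ry": 0, "rz": 0, "grip": 32}
    - {"tx": 0, "ty": 0, "tz": -0.3, "rx": 0, "ry": 0, "rz": 0, "grip": 32}
    - {"tx": 0, "ty": 0, "tz": -0.2, "rx": 0, "ry": 0, "rz": 0, "grip": 32}
    - {"tx": 0, "ty": 0, "tz": 0, "rx": 0, "ry": 0, "rz": 0, "grip": 32}
    - {"tx": 0, "ty": 0, "tz": 0, "rx": 0, "ry": 0, "rz": 0, "grip": 32}

```text
t: 5.27
eef_pos: [626.5, -20.4, 129.6]
tcp_rot: [-1.571, 0.0, 1.737]
ft_force: [0.3, -0.5, -0.5]
opening: 0.321
```

```bash
python3 - <<'E'
from h import *
s=env.state();print(s['t'],cb(s['eef_pos']),s['ft_force'])
E
```

```text
5.2667 [   5.3 -139.5  129.6] [ 0.26568507 -0.47263944 -0.46036481]
```

Back straight off, then look.

>>> move_arm:
  rows:
    - {"tx": 0, "ty": 0, "tz": 0.5, "rx": 0, "ry": 0, "rz": 0, "grip": 32}
    - {"tx": 0, "ty": 0, "tz": 1.5, "rx": 0, "ry": 0, "rz": 0, "grip": 32}
    - {"tx": 0, "ty": 0, "tz": 2.0, "rx": 0, "ry": 0, "rz": 0, "grip": 32}
    - {"tx": 0, "ty": 0, "tz": 2.0, "rx": 0, "ry": 0, "rz": 0, "grip": 32}
    - {"tx": 0, "ty": -2, "tz": 1.0, "rx": 0, "ry": 0, "rz": 0, "grip": 0}
    - {"tx": 0, "ty": -3, "tz": 0, "rx": 0, "ry": 0, "rz": 0, "grip": 0}
    - {"tx": 0, "ty": -3, "tz": 0, "rx": 0, "ry": 0, "rz": 0, "grip": 0}
    - {"tx": 0, "ty": -2, "tz": 0, "rx": 0, "ry": 0, "rz": 0, "grip": 0}
    - {"tx": 0, "ty": 0, "tz": 0, "rx": 0, "ry": 0, "rz": 0, "grip": 0}
    - {"tx": 0, "ty": 0, "tz": 0, "rx": 0, "ry": 0, "rz": 0, "grip": 0}

```text
t: 6.1
eef_pos: [557.1, -32.1, 230.5]
tcp_rot: [-1.573, 0.001, 1.737]
ft_force: [0.5, -0.9, -0.6]
opening: 0.008
```

```bash
python3 - <<'E'
from h import *
s=env.state();print(s['t'],cb(s['eef_pos']),s['opening'])
for n in ["side","scene"]:
    p,d=env.read_camera(n)
    if n=="side": save("sd5",crop(p,210,110,330,210,6))
    if n=="scene": save("sc5",crop(p,150,120,310,240,5))
E
```

```text
6.1 [ -65.1 -139.7  230.5] 0.007666476272672547
```

View pics/sc5.png

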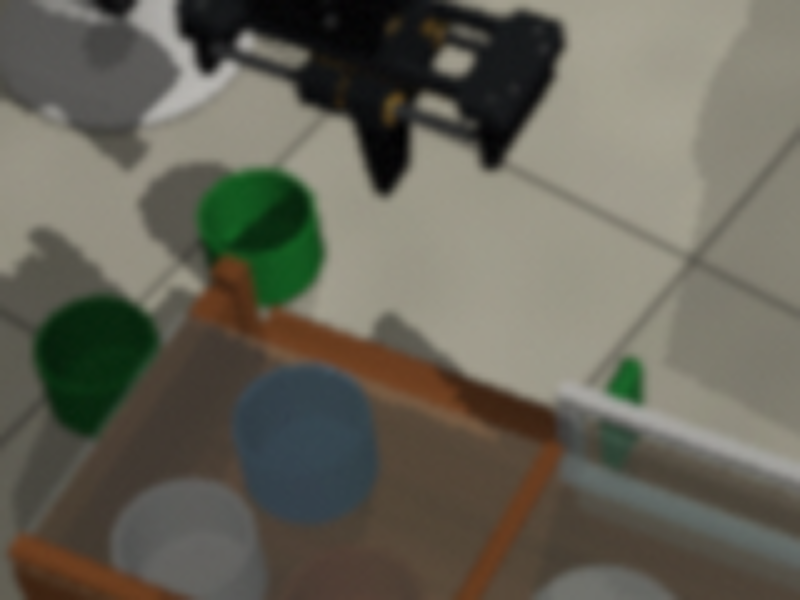

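View pics/sd5.png

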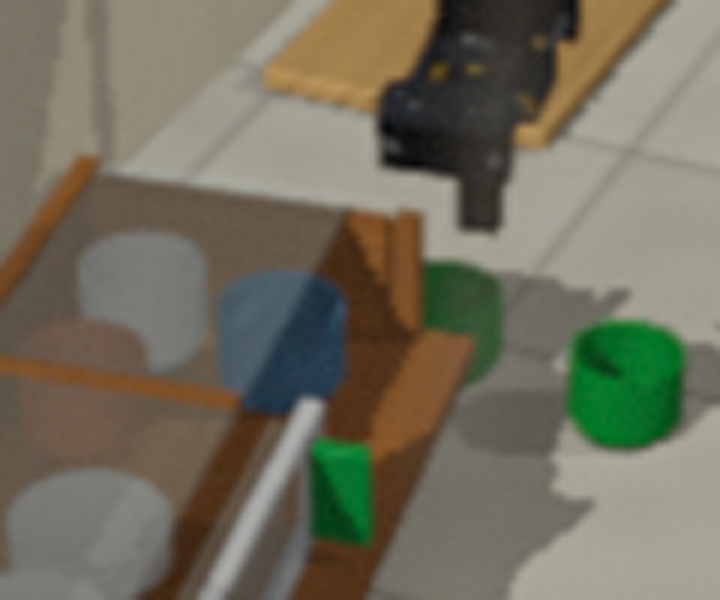

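```bash
python3 - <<'E'
from h import *
c=cal("scene");e=cal("side")
S=lambda x,y:(150+x/5-.4,120+y/5-.4)
T=lambda x,y:(210+x/6-.4,110+y/6-.4)
print("blue side",[cb(plane(e,*T(*q),145)) for q in [(217,303),(346,303),(282,270)]])
print("blue scene",[cb(plane(c,*S(*q),145)) for q in [(234,420),(378,420),(308,364)]])
print("white/brown side",cb(plane(e,*T(142,264),145)),cb(plane(e,*T(83,350),145)))
print("fin top side",[cb(plane(e,*T(*q),162)) for q in [(311,440),(371,448)]])
E
```

```text
blue side [array([  80.8, -129.9,  145. ]), array([  11.3, -149.1,  145. ]), array([  55.8, -172.5,  145. ])]
blue scene [array([  63.7, -169. ,  145. ]), array([  33.8, -101.1,  145. ]), array([  16.7, -151.6,  145. ])]
white/brown side [ 134.4 -157.4  145. ] [136.8 -65.4 145. ]
fin top side [array([-14.4,   5.9, 162. ]), array([-46.2,   4.6, 162. ])]
```

Blue is now at about (47,-137), clear of the edge and upright, and white and brown have not moved. Next is the fin. I'll go to its left side with the fingers shut.

>>> move_arm:
  rows:
    - {"tx": 3, "ty": 0, "tz": -0.5, "rx": 0, "ry": 0, "rz": 0, "grip": 0}
    - {"tx": 3, "ty": 0, "tz": -0.5, "rx": 0, "ry": 0, "rz": 0, "grip": 0}
    - {"tx": 3, "ty": 0, "tz": -0.5, "rx": 0, "ry": 0, "rz": 0, "grip": 0}
    - {"tx": 3, "ty": 0, "tz": -0.5, "rx": 0, "ry": 0, "rz": 0, "grip": 0}
    - {"tx": 3, "ty": 0, "tz": -0.5, "rx": 0, "ry": 0, "rz": 0, "grip": 0}
    - {"tx": 3.4, "ty": 0, "tz": -0.3, "rx": 0, "ry": 0, "rz": 0, "grip": 0}
    - {"tx": 0, "ty": 0, "tz": 0, "rx": 0, "ry": 0, "rz": 0, "grip": 0}
    - {"tx": 0, "ty": 0, "tz": 0, "rx": 0, "ry": 0, "rz": 0, "grip": 0}

```text
t: 6.87
eef_pos: [553.7, 155.3, 228.2]
tcp_rot: [-1.569, -0.0, 1.74]
ft_force: [-0.4, 0.1, 0.4]
opening: 0.007
```

```bash
python3 - <<'E'
from h import *
s=env.state();print(s['t'],cb(s['eef_pos']),s['tcp_rot'],s['opening'])
E
```

```text
6.8667 [-37.8  45.7 228.2] [-1.56851355e+00 -1.67820145e-05  1.73981497e+00] 0.006923848723153814
```

>>> move_arm:
  rows:
    - {"tx": 0, "ty": 2, "tz": 0, "rx": 0, "ry": 0, "rz": 0, "grip": 0}
    - {"tx": 0, "ty": 2, "tz": 0, "rx": 0, "ry": 0, "rz": 0, "grip": 0}
    - {"tx": 0, "ty": 2, "tz": 0, "rx": 0, "ry": 0, "rz": 0, "grip": 0}
    - {"tx": 0, "ty": 2, "tz": 0, "rx": 0, "ry": 0, "rz": 0, "grip": 0}
    - {"tx": 0, "ty": 1.6, "tz": 0, "rx": 0, "ry": 0, "rz": 0, "grip": 0}
    - {"tx": 0, "ty": 0, "tz": 0, "rx": 0, "ry": 0, "rz": 0, "grip": 0}
    - {"tx": 0, "ty": 0, "tz": 0, "rx": 0, "ry": 0, "rz": 0, "grip": 0}

```text
t: 7.45
eef_pos: [554.2, 153.0, 132.8]
tcp_rot: [-1.568, 0.0, 1.736]
ft_force: [0.3, 0.1, 0.8]
opening: 0.004
```

```bash
python3 - <<'E'
from h import *
s=env.state();print(s['t'],cb(s['eef_pos']),s['tcp_rot'],s['ft_force'])
for n in ["side","scene"]:
    p,d=env.read_camera(n)
    save(n+"6",crop(p,*((180,100,340,220) if n=="side" else (150,120,350,270)),5 if n=="side" else 4))
E
```

```text
7.45 [-37.8  43.4 132.8] [-1.56843957e+00  2.34829413e-05  1.73595622e+00] [0.31685337 0.14095464 0.84007923]
```

View pics/side6.png

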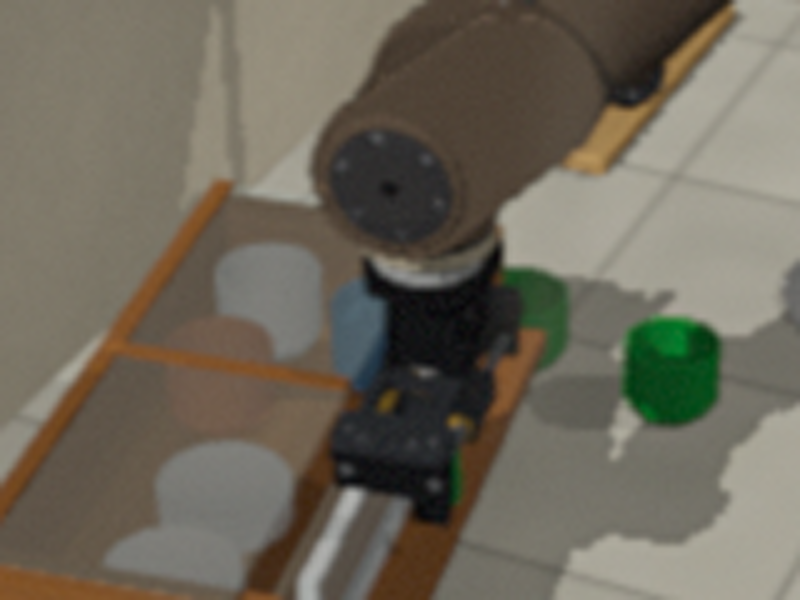

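View pics/scene6.png

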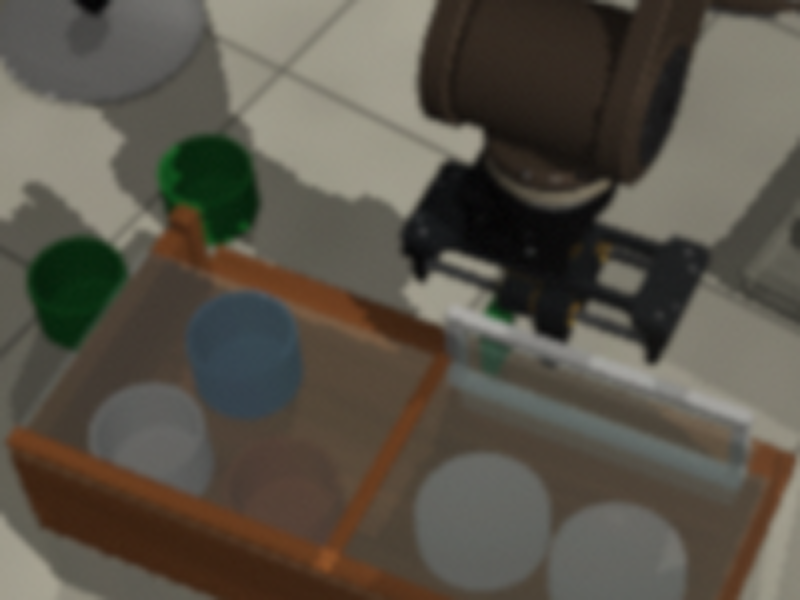

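>>> move_arm:
  rows:
    - {"tx": -0.4, "ty": 0, "tz": 0, "rx": 0, "ry": 0, "rz": 0, "grip": 0}
    - {"tx": -0.5, "ty": 0, "tz": 0, "rx": 0, "ry": 0, "rz": 0, "grip": 0}
    - {"tx": -0.6, "ty": 0, "tz": 0, "rx": 0, "ry": 0, "rz": 0, "grip": 0}
    - {"tx": -0.8, "ty": 0, "tz": 0, "rx": 0, "ry": 0, "rz": 0, "grip": 0}
    - {"tx": -0.8, "ty": 0, "tz": 0, "rx": 0, "ry": 0, "rz": 0, "grip": 0}
    - {"tx": -0.8, "ty": 0, "tz": 0, "rx": 0, "ry": 0, "rz": 0, "grip": 0}
    - {"tx": -0.8, "ty": 0, "tz": 0, "rx": 0, "ry": 0, "rz": 0, "grip": 0}
    - {"tx": -0.8, "ty": 0, "tz": 0, "rx": 0, "ry": 0, "rz": 0, "grip": 0}
    - {"tx": -0.8, "ty": 0, "tz": 0, "rx": 0, "ry": 0, "rz": 0, "grip": 0}
    - {"tx": -0.8, "ty": 0, "tz": 0, "rx": 0, "ry": 0, "rz": 0, "grip": 0}

```text
t: 8.38
eef_pos: [566.3, 83.2, 133.6]
tcp_rot: [-1.571, -0.0, 1.737]
ft_force: [1.4, 1.6, 1.8]
opening: 0.004
```

```bash
python3 - <<'E'
from h import *
s=env.state();print(s['t'],cb(s['eef_pos']),s['tcp_rot'],s['ft_force'])
for n in ["scene"]:
    p,d=env.read_camera(n)
    save(n+"7",crop(p,*((180,100,340,220) if n=="side" else (150,120,350,270)),5 if n=="side" else 4))
E
```

```text
8.3833 [-37.2 -27.5 133.6] [-1.57084094e+00 -7.60185244e-05  1.73693562e+00] [1.42507825 1.60192217 1.82165422]
```

View pics/scene7.png

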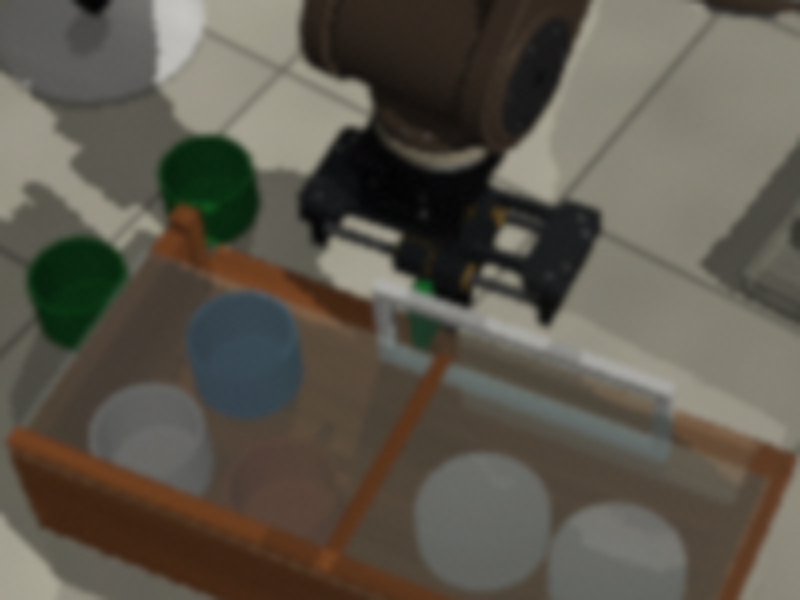

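>>> move_arm:
  rows:
    - {"tx": -0.8, "ty": 0, "tz": 0, "rx": 0, "ry": 0, "rz": 0, "grip": 0}
    - {"tx": -0.8, "ty": 0, "tz": 0, "rx": 0, "ry": 0, "rz": 0, "grip": 0}
    - {"tx": -0.8, "ty": 0, "tz": 0, "rx": 0, "ry": 0, "rz": 0, "grip": 0}
    - {"tx": -0.8, "ty": 0, "tz": 0, "rx": 0, "ry": 0, "rz": 0, "grip": 0}
    - {"tx": -0.8, "ty": 0, "tz": 0, "rx": 0, "ry": 0, "rz": 0, "grip": 0}
    - {"tx": -0.8, "ty": 0, "tz": 0, "rx": 0, "ry": 0, "rz": 0, "grip": 0}
    - {"tx": -0.8, "ty": 0, "tz": 0, "rx": 0, "ry": 0, "rz": 0, "grip": 0}
    - {"tx": -0.8, "ty": 0, "tz": 0, "rx": 0, "ry": 0, "rz": 0, "grip": 0}
    - {"tx": -0.8, "ty": 0, "tz": 0, "rx": 0, "ry": 0, "rz": 0, "grip": 0}
    - {"tx": -0.6, "ty": 0, "tz": 0, "rx": 0, "ry": 0, "rz": 0, "grip": 0}

```text
t: 9.27
eef_pos: [579.1, 6.1, 133.6]
tcp_rot: [-1.571, -0.0, 1.737]
ft_force: [-1.8, 1.3, -0.2]
opening: 0.005
```

>>> move_arm:
  rows:
    - {"tx": -0.5, "ty": 0, "tz": 0, "rx": 0, "ry": 0, "rz": 0, "grip": 0}
    - {"tx": -0.4, "ty": 0, "tz": 0, "rx": 0, "ry": 0, "rz": 0, "grip": 0}
    - {"tx": -0.4, "ty": 0, "tz": 0, "rx": 0, "ry": 0, "rz": 0, "grip": 0}
    - {"tx": -0.4, "ty": 0, "tz": 0, "rx": 0, "ry": 0, "rz": 0, "grip": 0}
    - {"tx": -0.4, "ty": 0, "tz": 0, "rx": 0, "ry": 0, "rz": 0, "grip": 0}
    - {"tx": -0.4, "ty": 0, "tz": 0, "rx": 0, "ry": 0, "rz": 0, "grip": 0}
    - {"tx": -0.4, "ty": 0, "tz": 0, "rx": 0, "ry": 0, "rz": 0, "grip": 0}
    - {"tx": -0.4, "ty": 0, "tz": 0, "rx": 0, "ry": 0, "rz": 0, "grip": 0}
    - {"tx": -0.2, "ty": 0, "tz": 0, "rx": 0, "ry": 0, "rz": 0, "grip": 0}
    - {"tx": 0, "ty": 0, "tz": 0, "rx": 0, "ry": 0, "rz": 0, "grip": 0}

```text
t: 10.1
eef_pos: [585.2, -28.0, 133.7]
tcp_rot: [-1.571, 0.0, 1.737]
ft_force: [-0.2, 0.4, -0.2]
opening: 0.009
```

```bash
python3 - <<'E'
from h import *
s=env.state();print(s['t'],cb(s['eef_pos']),s['tcp_rot'],s['ft_force'])
for n in ["scene","side"]:
    p,d=env.read_camera(n)
    save(n+"8",crop(p,*((180,100,340,220) if n=="side" else (130,120,290,240)),5))
E
```

```text
10.1 [ -36.7 -140.2  133.7] [-1.57141804e+00  2.58459685e-04  1.73665674e+00] [-0.1586815   0.41849996 -0.15277629]
```

View pics/scene8.png

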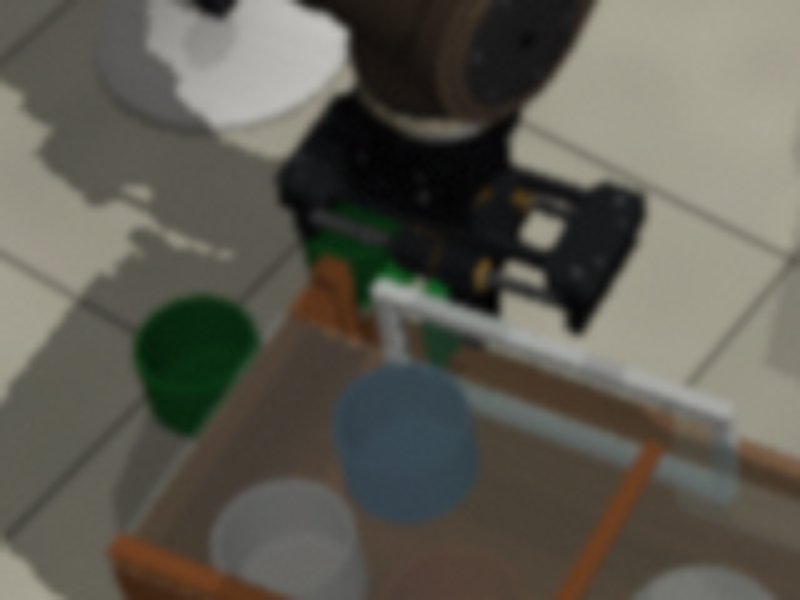

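View pics/side8.png

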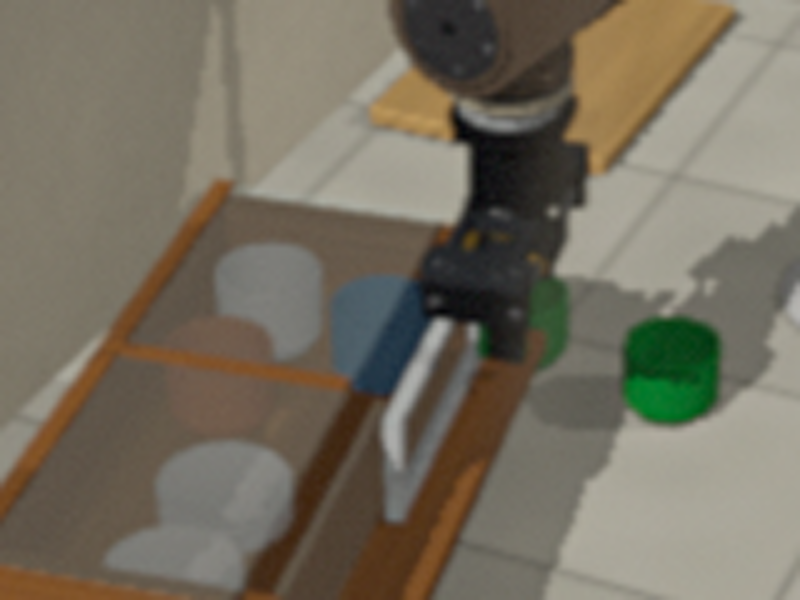

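>>> move_arm:
  rows:
    - {"tx": -0.2, "ty": 0, "tz": 0, "rx": 0, "ry": 0, "rz": 0, "grip": 0}
    - {"tx": -0.2, "ty": 0, "tz": 0, "rx": 0, "ry": 0, "rz": 0, "grip": 0}
    - {"tx": -0.2, "ty": 0, "tz": 0, "rx": 0, "ry": 0, "rz": 0, "grip": 0}
    - {"tx": -0.2, "ty": 0, "tz": 0, "rx": 0, "ry": 0, "rz": 0, "grip": 0}
    - {"tx": -0.2, "ty": 0, "tz": 0, "rx": 0, "ry": 0, "rz": 0, "grip": 0}
    - {"tx": -0.2, "ty": 0, "tz": 0, "rx": 0, "ry": 0, "rz": 0, "grip": 0}
    - {"tx": 0, "ty": 0, "tz": 0, "rx": 0, "ry": 0, "rz": 0, "grip": 0}

```text
t: 10.78
eef_pos: [587.0, -39.7, 133.7]
tcp_rot: [-1.571, 0.0, 1.737]
ft_force: [0.3, 0.9, -0.5]
opening: 0.008
```

>>> move_arm:
  rows:
    - {"tx": -0.1, "ty": 0, "tz": 0, "rx": 0, "ry": 0, "rz": 0, "grip": 0}
    - {"tx": -0.1, "ty": 0, "tz": 0, "rx": 0, "ry": 0, "rz": 0, "grip": 0}
    - {"tx": -0.1, "ty": 0, "tz": 0, "rx": 0, "ry": 0, "rz": 0, "grip": 0}
    - {"tx": 0, "ty": 0, "tz": 0, "rx": 0, "ry": 0, "rz": 0, "grip": 0}

```text
t: 11.12
eef_pos: [587.3, -42.3, 133.6]
tcp_rot: [-1.571, -0.0, 1.737]
ft_force: [0.0, 0.0, 0.4]
opening: 0.006
```

>>> move_arm:
  rows:
    - {"tx": -0.1, "ty": 0, "tz": 0, "rx": 0, "ry": 0, "rz": 0, "grip": 0}
    - {"tx": -0.1, "ty": 0, "tz": 0, "rx": 0, "ry": 0, "rz": 0, "grip": 0}
    - {"tx": 0, "ty": 0, "tz": 0, "rx": 0, "ry": 0, "rz": 0, "grip": 0}

```text
t: 11.37
eef_pos: [587.7, -44.3, 133.6]
tcp_rot: [-1.571, -0.0, 1.737]
ft_force: [0.2, 0.0, 0.4]
opening: 0.003
```

```bash
python3 - <<'E'
from h import *
s=env.state();print(s['t'],cb(s['eef_pos']),s['tcp_rot'],s['ft_force'])
for n in ["scene"]:
    p,d=env.read_camera(n)
    save(n+"9",crop(p,180,160,240,205,13))
E
```

```text
11.3667 [ -36.9 -156.8  133.6] [-1.57082535e+00 -2.99827251e-05  1.73698069e+00] [0.15994739 0.04028939 0.41474579]
```

View pics/scene9.png

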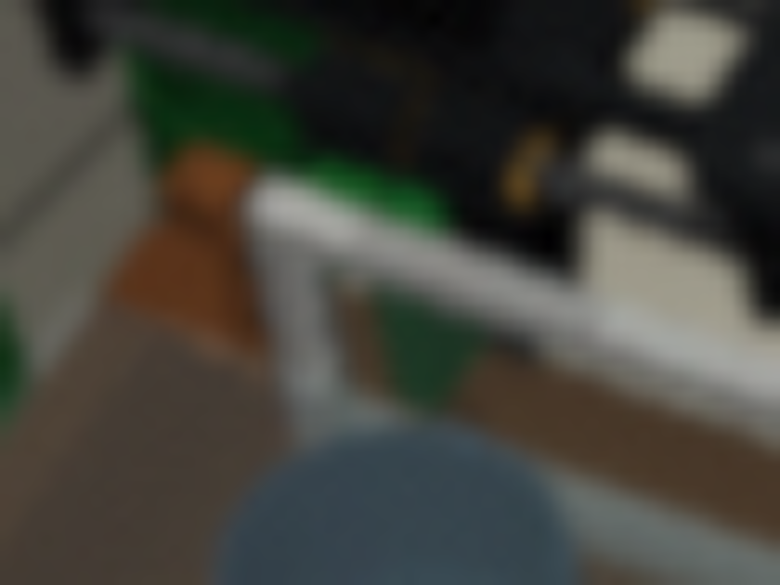

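Nearly touching the jamb post. I'll continue in 1 mm steps until the force rises.

>>> move_arm:
  rows:
    - {"tx": -0.1, "ty": 0, "tz": 0, "rx": 0, "ry": 0, "rz": 0, "grip": 0}
    - {"tx": -0.1, "ty": 0, "tz": 0, "rx": 0, "ry": 0, "rz": 0, "grip": 0}
    - {"tx": 0, "ty": 0, "tz": 0, "rx": 0, "ry": 0, "rz": 0, "grip": 0}

```text
t: 11.67
eef_pos: [588.0, -46.3, 133.6]
tcp_rot: [-1.571, -0.0, 1.737]
ft_force: [0.3, 1.0, 0.4]
opening: 0.006
```

>>> move_arm:
  rows:
    - {"tx": -0.1, "ty": 0, "tz": 0, "rx": 0, "ry": 0, "rz": 0, "grip": 0}
    - {"tx": 0, "ty": 0, "tz": 0, "rx": 0, "ry": 0, "rz": 0, "grip": 0}

```text
t: 11.83
eef_pos: [588.2, -47.3, 133.6]
tcp_rot: [-1.571, -0.0, 1.737]
ft_force: [0.6, 0.7, 0.3]
opening: 0.007
```

>>> move_arm:
  rows:
    - {"tx": -0.1, "ty": 0, "tz": 0, "rx": 0, "ry": 0, "rz": 0, "grip": 0}
    - {"tx": 0, "ty": 0, "tz": 0, "rx": 0, "ry": 0, "rz": 0, "grip": 0}

```text
t: 12.0
eef_pos: [588.3, -48.2, 133.6]
tcp_rot: [-1.571, -0.0, 1.737]
ft_force: [-0.7, 1.0, 0.1]
opening: 0.006
```

>>> move_arm:
  rows:
    - {"tx": -0.1, "ty": 0, "tz": 0, "rx": 0, "ry": 0, "rz": 0, "grip": 0}
    - {"tx": 0, "ty": 0, "tz": 0, "rx": 0, "ry": 0, "rz": 0, "grip": 0}

```text
t: 12.17
eef_pos: [588.4, -48.6, 133.6]
tcp_rot: [-1.571, -0.001, 1.737]
ft_force: [-0.2, 5.8, 0.2]
opening: 0.008
```

>>> move_arm:
  rows:
    - {"tx": -0.1, "ty": 0, "tz": 0, "rx": 0, "ry": 0, "rz": 0, "grip": 0}
    - {"tx": 0, "ty": 0, "tz": 0, "rx": 0, "ry": 0, "rz": 0, "grip": 0}

```text
t: 12.33
eef_pos: [588.4, -48.6, 133.6]
tcp_rot: [-1.57, -0.002, 1.737]
ft_force: [-0.3, 12.3, 2.2]
opening: 0.008
```

Force rose to 12 N with no motion, so the door is against the jamb. I'll back off along the slide, then go up and out.

>>> move_arm:
  rows:
    - {"tx": 0.5, "ty": 0, "tz": 0, "rx": 0, "ry": 0, "rz": 0, "grip": 0}
    - {"tx": 1, "ty": 0, "tz": 0.5, "rx": 0, "ry": 0, "rz": 0, "grip": 0}
    - {"tx": 1, "ty": 0, "tz": 1, "rx": 0, "ry": 0, "rz": 0, "grip": 0}
    - {"tx": 0, "ty": -3, "tz": 1, "rx": 0, "ry": 0, "rz": 0, "grip": 0}
    - {"tx": 0, "ty": -3, "tz": 2, "rx": 0, "ry": 0, "rz": 0, "grip": 0}
    - {"tx": 0, "ty": -3, "tz": 3, "rx": 0, "ry": 0, "rz": 0, "grip": 0}
    - {"tx": 2, "ty": -3, "tz": 3, "rx": 0, "ry": 0, "rz": 0, "grip": 0}
    - {"tx": 3, "ty": 0, "tz": 2, "rx": 0, "ry": 0, "rz": 0, "grip": 0}
    - {"tx": 3, "ty": 0, "tz": 0, "rx": 0, "ry": 0, "rz": 0, "grip": 0}
    - {"tx": 0, "ty": 0, "tz": 0, "rx": 0, "ry": 0, "rz": 0, "grip": 0}

```text
t: 13.17
eef_pos: [450.0, 34.2, 250.6]
tcp_rot: [-1.572, -0.0, 1.738]
ft_force: [0.7, -0.2, -0.1]
opening: 0.003
```

```bash
python3 - <<'E'
from h import *
s=env.state();print(s['t'],cb(s['eef_pos']),s['ft_force'])
for n in ["scene","side"]:
    p,d=env.read_camera(n)
    save(n+"10",crop(p,*((180,100,340,220) if n=="side" else (150,140,310,260)),5))
E
```

```text
13.1667 [-160.   -56.8  250.6] [ 0.66743358 -0.24854576 -0.06642824]
```

View pics/scene10.png

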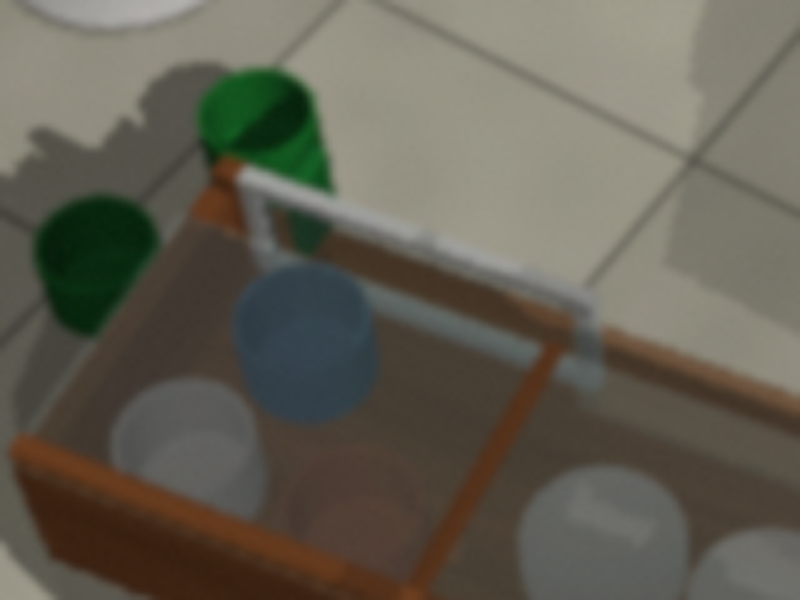

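View pics/side10.png

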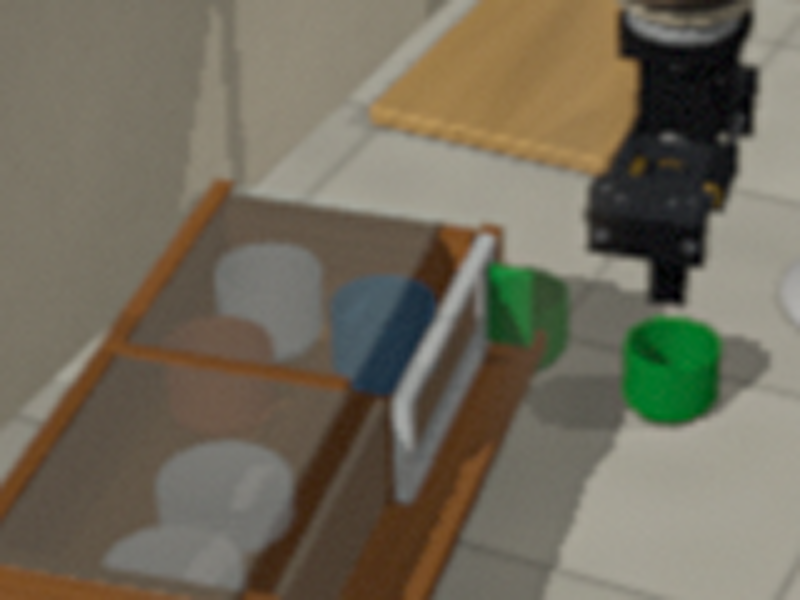

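The frame's leading edge is flush with the post (scene crop 240,175). Blue, white and brown are upright inside, and the arm is clear of everything, so I'm handing in.

```bash
python3 -c "
from h import *
env.job_done();print(env.state()['t'])"
```

```text
the job is handed in; nothing more can be done
the job is handed in; nothing more can be done
```

The blue cup was the one standing forward. I pushed it straight back with two fingertips, then slid the glass door fully shut by its green fin pull. I handed the job in after about 13 s of the 51 s allowed.

- **Cups:** The blue cup's centre went from about 12 mm to about 47 mm behind the front edge, against the 34 mm needed. The white and brown cups stayed at about 134 mm and 137 mm, and all three look upright in the last pictures. The door had not been touched when I measured this; its fin position put it about 187 mm open.
- **Door:** I pushed it at about 0.1 m/s at most, then in 1 mm steps at the end. It stopped against the jamb post with 12 N on the wrist and no further movement. After I backed off, the last pictures show its edge flush with the post.
- **Rest of the scene:** The arm was clear of everything at hand-in. It never went near the colander, lid, pestle or grinding stone, but I did not measure them again at the end.
- **Disagreement:** The cupboard position from its back corners came out about 5 mm off the one from its front sill. I used the sill, which also matched the fin's position.

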